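Let a third jar into the ratchet jar rack and close it up

TASK

Make room in the jar rack for the jar left standing in front of it: press down the release on the rack's sliding end and, keeping it pressed, push the sliding end back along its toothed bar. Then push the jar straight in across the counter until it stands against the bar beside the two containers already there, and push the sliding end in again until the row of three is held snugly. Only touch and push: lift or tip nothing, and leave the other things on the counter where they are.

Things in the scene. Friction and masses are not known exactly. Their poses are not given: they have to be found in the camera images.
- rack: Jar rack fixed on the counter: a level steel bar with saw teeth on top between an oak end plate (fixed end) and a low oak foot; containers stand on the bare counter in front of the bar. Origin: on the bar's centre line at counter level. -y runs along the bar to the fixed end (right seen from the robot), +y to the foot (outer face at +162 mm, 45 mm high, 72 mm deep), -x to the open front (robot).
- bar_front (a point): Point on the front face of the bar, above the rack's origin and 6 mm in front of its centre line, 35 mm above the counter; containers are pushed against this face, which is flat and 24 to 46 mm up (tooth tips 49 mm). The fixed end's inner face lies 190 mm from here along the rack's -y; that plate is 16 mm thick, 100 mm deep and 80 mm high.
- jaw (a joint): Sliding end (jaw), m: the gap between the inner faces of fixed end and jaw is 0.165 + this value. It grows as the jaw goes back, away from the fixed end (rack's +y); stop at 0.105. Inward it ratchets freely in 6 mm clicks against about 4 N (the pawl then drops back up to one click); outward a pawl locks it unless the release is pressed, and then it takes about 2 N.
- release (a joint): Angle of the release rocker on the jaw, rad: 0.24 = pressed to its stop. Untouched it lies at 0 to 0.14, as the pawl happens to sit on a tooth. From 0.16 on the pawl is clear of the teeth and the jaw slides back freely; let go, it springs up and the jaw locks again.
- pad (a point): Centre of the top of the release's black thumb pad, 69 mm above the counter over the bar, moving with the jaw; 36 mm wide, 37 mm long along the bar. 25 mm from here, away from the fixed end, the jaw has an upright stop, 15 mm higher than the pad, to push it back by. The pad tips about a pin 28 mm from here on the fixed end's side: 5 mm down frees the pawl, 6.8 mm (about 7 N) is its stop.
- jaw_face (a point): Middle of the jaw's inner face (which bears on the containers); axes as the rack's. The jaw's upright oak plate is 13 mm thick, 67 mm deep (x from -33 to +33 mm of this point) and reaches from 3 to 80 mm above the counter.
- jaw_back (a point): A free point on the back (outer face, the rack's +y side) of the jaw's oak plate, 50 mm above the counter and 50 mm in front of the bar's centre line: where to push the jaw in. Once it bears on the row, sliding the containers together takes up to about 10 N more.
- third_jar_c (a point): Jar to be pushed in, standing on the counter in front of the rack's open side: squat glass jar with a yellow lid, 62 mm in diameter, 82 mm high, 0.2 to 0.4 kg; this point is on its axis 41 mm above the counter. Standing against the bar its axis is 37 mm in front of the bar's centre line. The closed-up row of three takes about 217 mm between the ends.
- row_jar_c (a point): Taller glass jar with a green lid already in the rack next to the fixed end, 70 mm in diameter, 114 mm high; this point is on its axis 57 mm up.
- row_tin_c (a point): Low food tin already in the rack beside the tall jar, 86 mm in diameter, 40 mm high; this point is on its axis 20 mm up. It ends about 159 mm from the fixed end's inner face.
- salt_shaker_c (a point): Bystander: glass salt shaker, 44 mm in diameter, 90 mm high; point on its axis 45 mm up.
- pepper_mill_c (a point): Bystander: wooden pepper mill, 58 mm in diameter, 170 mm high; point on its axis 85 mm up.
- spice_jar_c (a point): Bystander: spice jar with a dark lid, 44 mm in diameter, 105 mm high, behind the rack; point on its axis 52 mm up.
Things that resemble listed ones, but are neither listed nor needed, are in the scene too. What is shaped like the part that bears third_jar_c but pink or purple is not meant.

How it is judged:
By the outcome, as a careful person would: the job done as asked, in the order asked, and still so for the second after the job is handed in, with the robot touching nothing.
It also fails if it takes over 64 s, if anything falls off the work surface, if the arm or the gripper's body presses on something with over 40 N, if the wrist force passes 120 N, or if a joint passes its speed limit or range.

ROBOT

A 6-joint arm with a two-finger parallel gripper is mounted at the origin on a cart in front of the work surface, level with it; the furniture and walls round the work are solid. World frame = base frame: x ahead of the robot, y to its left, z up, the work surface at z = 0. Lengths are in mm, angles in rad, forces in N, time in s.
With the tool pointing down it reaches from about 375 to 825 mm from the base axis. Payload 5.5 kg.
Tool frame: the origin (TCP) lies midway between the tips of the shut fingers; the grasp point (between the pads) lies 19 mm behind it; z points along the fingers, y is the direction in which the jaws open and shut (so a half turn about z gives the same grasp; the last joint's range is limited). The gripper opens to 85 mm and grips with 20 to 120 N. Pads are 22 mm wide; open, the fingers measure 114 mm over their backs; the gripper's body (76 mm by 85 mm) begins 54 mm behind the grasp point. The pads swing forward as they close: fully open they stand 13 mm farther back than shut.
Start: joints at [-1.134, 0.314, -0.047, 1.21, 0, 1.571], TCP at [253.821, -543.663, 231.299] pointing down, gripper open.
Joint ranges: [-2.67, 2.67], [-0.69, 1.73], [-1.03, 1.25], [-2.08, 2.16], [-1.42, 1.45], [-3.14, 3.14]. Speed limits (rad/s): [2.39, 2.39, 3.01, 3.14, 3.14, 3.14].

INTERFACE

Orientations are given as [roll, pitch, yaw] about the fixed x, y, z axes, in that order (R = Rz(yaw) Ry(pitch) Rx(roll)).
In Python, from rig import manip, eyes gives the robot as it stands.
- The arm moves only by the tool jog_arm, never from a script. Its argument "series" is one flat list of numbers, 7 for each row, row after row: the shift along the world's x, y, z in units of 40 mm (1.0 is 40 mm), then the turn, a rotation vector about the world's x, y, z in units of 6 degrees (1.0 is 6 degrees), then the closure, from 0 (fully open) to 1 (shut). A call has 1 to 8 rows; each row is the pose to reach, as a shift and turn from the pose commanded when the call began; what a row does not reach only later rows make up. A row lasts 1/12 s, in which the tool goes at most 41.7 mm and 7.16 degrees, less where a joint would pass 70% of its speed; a pose out of reach is approached as far as the arm can. A call with a gripper value outside its range is refused whole. The fingers move at their own pace and stop on an object; "force" is the grip in N (left out, the last holds). Time passes only in rows, so rows that repeat a pose let the fingers close. It gives the time, the measured TCP pose, the force and the opening at its end, in the units of the state.
- manip.observe(): the state, without advancing time (a new reading comes with each control period).
- eyes.snapshot(name): name is "scene" or "top" or "wrist"; returns a dict with "image" (420x560x3 uint8, red, green, blue), "K" (3x3 intrinsics, pixels), "extrinsics" (4x4, takes a point from world to camera coordinates). Camera axes: x right, y down, z forward; pixel columns grow to the right and rows downward; lengths in mm; the calibration is good to about 2 mm. A picture is of the moment at which its call begins. There is no depth.
- manip.close_job(): hands the job in, once; it reports no verdict.
The state is a dict: "time_s": time; "joint_positions": joint angles; "joint_vel": joint speeds; "joint_efforts": joint torques, N m; "eef_pos": TCP position; "ee_rot": TCP orientation; "wrist_force": force on the tool from outside, world axes, zero at the start; "wrist_torque": the same for the moment, N m; "gripper_width": finger opening in mm.
Only numpy, scipy, OpenCV 4.12 (cv2) and the standard library are available. Lean on these libraries where they do the work, as an engineer would, in place of code of your own. Each camera call takes 0.05 s, during which the arm holds its last target. There are 200 camera calls.

## Working session

There is one attempt and no reset: what is moved stays moved. The work goes in short steps, Python scripts to look and compute and a tool call to move; the robot and the scene stay as the last step left them, time stands still between calls to the robot, and variables do not carry over. Pictures are saved under pics/ and viewed, about 8 in all and at most 12, crops included, and the job is handed in when it is done.

Besides the shell and the picture viewer there is one more tool, called after "Call:" by a JSON object that holds its "api" and its "payload", one argument or row to a line. jog_arm: Moves the arm, as the interface text tells. Its arguments: {"type":"object","properties":{"series":{"type":"array","items":{"type":"number"}},"force":{"type":"number"}},"required":["series"]}

```bash
mkdir -p pics; ls
python3 - <<'E'
from rig import manip, eyes
import cv2,numpy as np,pickle
d={}
for n in("scene","top"):
    s=eyes.snapshot(n); d[n]=s
    cv2.imwrite(f"pics/{n}0.png",cv2.resize(s["image"][:,:,::-1],(800,600),interpolation=cv2.INTER_CUBIC))
    print(n,s["K"].round(1).tolist(),s["extrinsics"].round(3).tolist())
pickle.dump(d,open("snap0.pkl","wb"))
print(manip.observe())
E
```

```text
pics
scene [[449.3, 0.0, 275.4], [0.0, 449.3, 206.8], [0.0, 0.0, 1.0]] [[-0.864, -0.504, 0.009, 544.534], [-0.298, 0.496, -0.815, 65.254], [0.406, -0.707, -0.579, 1213.044], [0.0, 0.0, 0.0, 1.0]]
top [[402.3, 0.0, 281.9], [0.0, 402.3, 213.8], [0.0, 0.0, 1.0]] [[-0.021, -0.999, 0.031, 254.264], [-0.993, 0.017, -0.115, 483.843], [0.114, -0.033, -0.993, 885.77], [0.0, 0.0, 0.0, 1.0]]
{'time_s': 0.1, 'joint_positions': array([-1.13400272e+00,  3.14128694e-01, -4.79599235e-02,  1.21021123e+00,
        2.25796139e-05,  1.57077468e+00]), 'joint_vel': array([ 0.00158294, -0.0027301 ,  0.00413944,  0.00122866,  0.00039247,
        0.00176326]), 'joint_efforts': array([ 5.37158139e-04, -5.40767455e+01,  3.40541875e+01,  1.11645300e-02,
       -2.40747079e-05,  1.32709118e-05]), 'eef_pos': array([ 253.61101304, -543.19854779,  230.545144  ]), 'ee_rot': array([-3.14008913e+00, -2.26121285e-05,  4.36815214e-01]), 'wrist_force': array([ 0.59400318,  0.42630994, -0.35320252]), 'wrist_torque': array([ 0.00397151, -0.0022013 ,  0.04033003]), 'gripper_width': 85.46497701767433}
```

View pics/scene0.png

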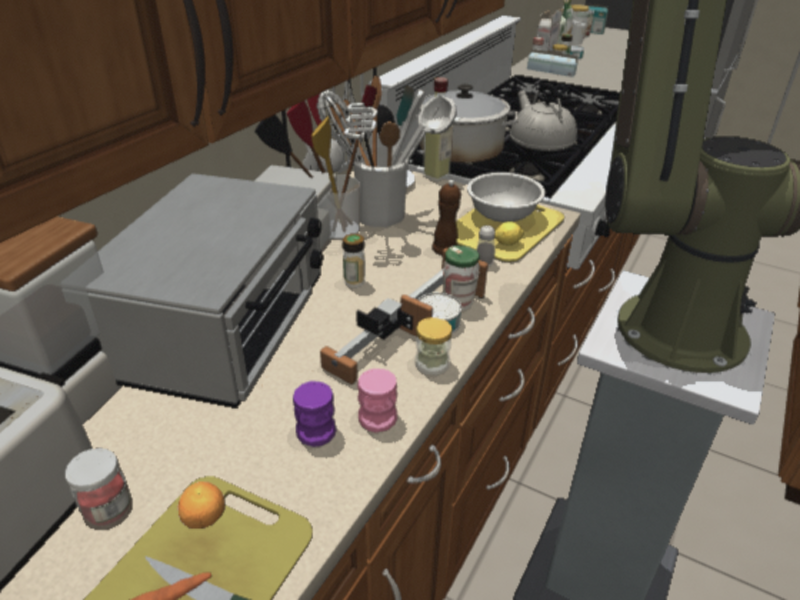

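View pics/top0.png

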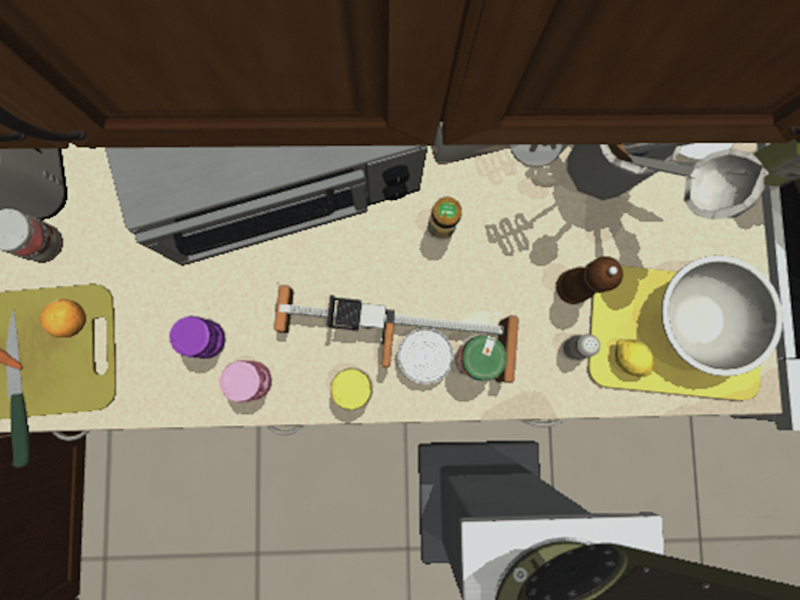

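Top view: yellow-lidded jar at (351,389), rack bar from foot (284,310) to fixed end (510,348), pad (345,312), jaw plate (388,340). The candidates for the jar are yellow (351,389), pink (245,382) and purple (196,337). The yellow one fits, since pink and purple are excluded. I'll confirm in a crop.

Run:
```python
import cv2,pickle
d=pickle.load(open("snap0.pkl","rb"))
im=d["top"]["image"][188:300,182:372,::-1]   # scale 4.2
cv2.imwrite("pics/topcrop.png",cv2.resize(im,None,fx=4.2,fy=4.2,interpolation=cv2.INTER_CUBIC))
im=d["scene"]["image"][160:280,215:355,::-1]
cv2.imwrite("pics/scenecrop.png",cv2.resize(im,None,fx=5,fy=5,interpolation=cv2.INTER_CUBIC))
```

```text
(no output)
```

View pics/topcrop.png

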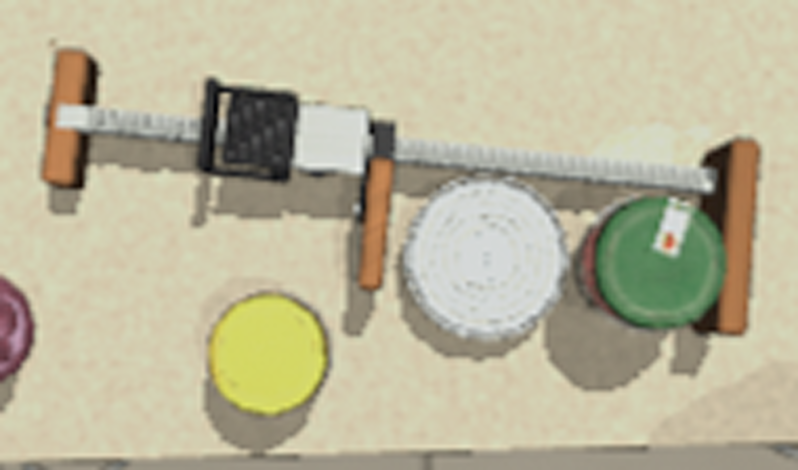

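View pics/scenecrop.png

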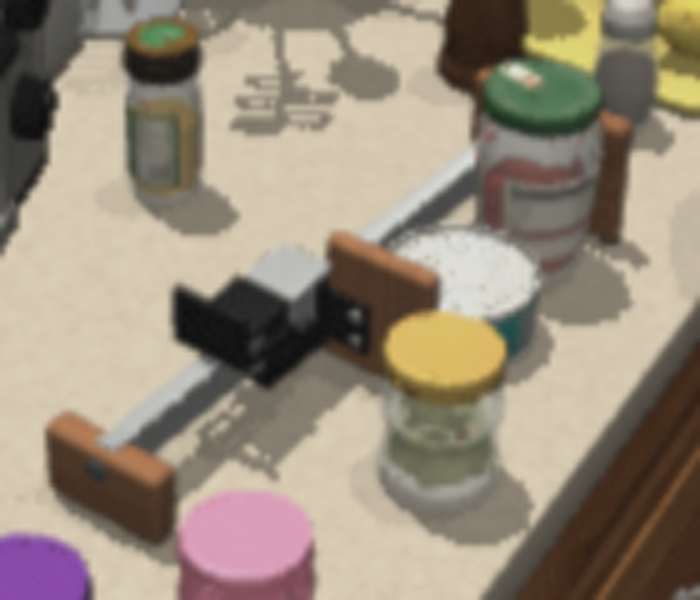

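The crops confirm the yellow-lidded glass jar at crop (269,354). Other crop positions are pad (259,133), stop (208,128), jaw plate top (370,160)–(370,287), foot outer edge (50,117), fixed end inner edge (726,236), tin (485,258) and green lid (660,262).

```bash
cat > h.py <<'E'
import numpy as np
def back(s,u,v,z):
    K,E=s["K"],s["extrinsics"]; R,t=E[:3,:3],E[:3,3]
    c=-R.T@t; d=R.T@np.linalg.inv(K)@[u,v,1]
    return c+d*(z-c[2])/d[2]
def proj(s,p):
    q=s["K"]@(s["extrinsics"]@np.r_[p,1])[:3]; return q[:2]/q[2]
E
python3 - <<'E'
import pickle,numpy as np
from h import *
d=pickle.load(open("snap0.pkl","rb")); s=d["top"]
f=lambda x,y,z:back(s,182+x/4.2-.5+.12,188+y/4.2-.5+.12,z)
g=lambda x,y,z:back(d["scene"],215+x/5-.4,160+y/5-.4,z)
P=dict(foot=(50,117,45),foot_f=(43,183,45),foot_b=(57,50,45),barL=(60,116,47),barR=(714,182,47),fix=(726,236,80),fix_b=(733,140,80),fix_f=(718,330,80),jawi_b=(393,160,80),jawi_f=(382,288,80),jawo_f=(359,285,80),pad=(259,133,69),stop=(208,128,84),jar=(269,354,82),tin=(485,258,40),tall=(660,262,114),edge=(430,453,0))
W={}
for k,v in P.items(): W[k]=f(*v); print(k,W[k].round(1))
for k,v in dict(jar=(445,350,82),tin=(462,270,40),tall=(541,93,114),pad=(250,312,69)).items(): print("scene",k,g(*v).round(1))
b=W["barL"]-W["barR"]; th=np.arctan2(-b[0],b[1]); print("yaw deg",np.degrees(th))
ey=np.array([-np.sin(th),np.cos(th)]); ex=np.array([np.cos(th),np.sin(th)])
m=(W["barL"]+W["barR"])[:2]/2
o1=m+ey*((W["foot"][:2]-m)@ey-162); o2=m+ey*((W["fix"][:2]-m)@ey+190)
print("origin from foot,fixed",o1,o2); o=(o1+o2)/2
for k in W: print(k,((W[k][:2]-o)@ex).round(1),((W[k][:2]-o)@ey).round(1))
E
```

```text
foot [485.9 439.7  45. ]
foot_f [451.4 443.2  45. ]
foot_b [521.1 436.2  45. ]
barL [486.1 434.1  47. ]
barR [445.3  93.   47. ]
fix [415.7  94.9  80. ]
fix_b [464.2  89.3  80. ]
fix_f [368.9 100.9  80. ]
jawi_b [457.1 261.7  80. ]
jawi_f [393.2 268.4  80. ]
jawo_f [395.  279.8  80. ]
pad [473.1 329.5  69. ]
stop [474.5 353.9  84. ]
jar [361.9 324.8  82. ]
tin [408.2 213.9  40. ]
tall [402.6 134.6 114. ]
edge [304.9 243.5   0. ]
scene jar [360.3 330.1  82. ]
scene tin [407.1 215.7  40. ]
scene tall [401.1 141.8 114. ]
scene pad [465.2 338.1  69. ]
yaw deg -6.810765186594901
origin from foot,fixed [467.49552925 278.72805143] [467.65138233 280.03298923]
foot -0.9 161.3
foot_f -35.5 160.7
foot_b 34.6 162.1
barL 0.0 155.9
barR 0.0 -187.7
fix -29.6 -189.3
fix_b 19.2 -189.1
fix_f -76.8 -189.0
jawi_b -8.3 -18.8
jawi_f -72.5 -19.7
jawo_f -72.2 -8.1
pad -0.5 50.4
stop -2.0 74.9
jar -110.3 32.6
tin -51.2 -72.1
tall -47.3 -151.4
edge -157.3 -55.0
```

Call:
{"api": "jog_arm", "payload": {
  "series": [4.9,9.85,0,0,0,-5.3,1,4.9,9.85,0,0,0,-5.3,1,4.9,9.85,0,0,0,-5.3,1,4.9,9.85,0,0,0,-5.3,1,4.9,9.85,0,0,0,-5.3,1,4.9,9.85,0,0,0,-5.3,1,4.9,9.85,0,0,0,-5.3,1,4.9,9.85,0,0,0,-5.3,1],
  "force": 60
}}

```text
time_s: 0.77
eef_pos: [400.2, -248.1, 231.1]
ee_rot: [-3.141, 0.0, -0.119]
wrist_force: [0.8, 0.0, -0.0]
gripper_width: 0.3
```

Call:
{"api": "jog_arm", "payload": {
  "series": [1.7,7.75,0,0,0,0,1,1.7,7.75,0,0,0,0,1,1.7,7.75,0,0,0,0,1,1.7,7.75,0,0,0,0,1,1.7,7.75,0,0,0,0,1,1.7,7.75,0,0,0,0,1,1.7,7.75,0,0,0,0,1,1.7,7.75,0,0,0,0,1]
}}

```text
time_s: 1.43
eef_pos: [459.4, -20.6, 231.1]
ee_rot: [-3.108, 0.001, -0.068]
wrist_force: [0.3, -0.1, -0.2]
gripper_width: 0.1
```

Call:
{"api": "jog_arm", "payload": {
  "series": [0.3,8.8,0,0,0,0,1,0.3,8.8,0,0,0,0,1,0.3,8.8,0,0,0,0,1,0.3,8.8,0,0,0,0,1,0.3,8.8,0,0,0,0,1,0.3,8.8,0,0,0,0,1,0.3,8.8,0,0,0,0,1,0.3,8.8,0,0,0,0,1]
}}

```text
time_s: 2.1
eef_pos: [463.1, 15.1, 231.5]
ee_rot: [-3.072, 0.002, -0.016]
wrist_force: [-0.3, 0.5, -0.5]
gripper_width: -0.2
```

Call:
{"api": "jog_arm", "payload": {
  "series": [0,0,0,0,0,0,1,0,0,0,0,0,0,1]
}}

```text
time_s: 2.27
eef_pos: [463.1, 15.4, 231.5]
ee_rot: [-3.072, 0.002, -0.015]
wrist_force: [-0.4, -0.7, -0.7]
gripper_width: -0.0
```

Run:
```python
from rig import manip
s=manip.observe();print(s['joint_positions'].round(3),s['joint_efforts'].round(1))
```

```text
[-0.016  0.058 -0.361  1.154  0.07   3.141] [ -0.  -37.3  33.6   0.    0.3   0. ]
```

Call:
{"api": "jog_arm", "payload": {
  "series": [0,0,0,-0.67,0,0,1,0,0,0,-0.67,0,0,1]
}}

```text
time_s: 2.43
eef_pos: [463.0, 3.0, 231.6]
ee_rot: [-3.133, 0.001, 0.001]
wrist_force: [0.5, 0.4, 0.4]
gripper_width: -0.0
```

Call:
{"api": "jog_arm", "payload": {
  "series": [0,2.5,0,0,0,9.5,1,0,2.5,0,0,0,9.5,1,0,2.5,0,0,0,9.5,1,0,2.5,0,0,0,9.5,1,0,2.5,0,0,0,9.5,1,0,2.5,0,0,0,9.5,1,0,2.5,0,0,0,9.5,1,0,2.5,0,0,0,9.5,1]
}}

```text
time_s: 3.1
eef_pos: [462.9, 103.8, 231.5]
ee_rot: [-3.13, -0.0, 1.002]
wrist_force: [-0.2, -0.2, 0.1]
gripper_width: -0.0
```

Call:
{"api": "jog_arm", "payload": {
  "series": [0,2.5,0,0,0,9.5,1,0,2.5,0,0,0,9.5,1,0,2.5,0,0,0,9.5,1,0,2.5,0,0,0,9.5,1,0,2.5,0,0,0,9.5,1,0,2.5,0,0,0,9.5,1,0,2.5,0,0,0,9.5,1,0,2.5,0,0,0,9.5,1]
}}

```text
time_s: 3.77
eef_pos: [462.8, 203.8, 231.4]
ee_rot: [-3.131, -0.001, 1.997]
wrist_force: [0.7, 0.1, -0.3]
gripper_width: 0.2
```

Call:
{"api": "jog_arm", "payload": {
  "series": [0,2.5,0,0,0,9.5,1,0,2.5,0,0,0,9.5,1,0,2.5,0,0,0,9.5,1,0,2.5,0,0,0,9.5,1,0,2.5,0,0,0,9.5,1,0,2.5,0,0,0,9.5,1,0,2.5,0,0,0,9.5,1,0,2.5,0,0,0,9.5,1]
}}

```text
time_s: 4.43
eef_pos: [462.8, 303.8, 231.3]
ee_rot: [-3.132, -0.0, 2.991]
wrist_force: [0.3, 0.4, -0.3]
gripper_width: -0.1
```

Call:
{"api": "jog_arm", "payload": {
  "series": [0,0,0,0,0,0,1,0,0,0,0,0,0,1]
}}

```text
time_s: 4.6
eef_pos: [462.9, 303.5, 231.4]
ee_rot: [-3.132, 0.0, 2.982]
wrist_force: [0.0, -0.4, -0.1]
gripper_width: -0.1
```

Call:
{"api": "jog_arm", "payload": {
  "series": [0.28,0.75,0,0,0,0.4,1,0.28,0.75,-3.5,0,0,0.4,1,0.28,0.75,-3.5,0,0,0.4,1,0.28,0.75,-3.5,0,0,0.4,1,0.28,0.75,-3.5,0,0,0.4,1,0.28,0.75,-3.5,0,0,0.4,1,0.28,0.75,-3.5,0,0,0.4,1]
}}

```text
time_s: 5.18
eef_pos: [473.7, 333.0, 91.0]
ee_rot: [-3.13, -0.001, 3.025]
wrist_force: [0.5, -0.0, 0.8]
gripper_width: -0.3
```

```bash
cat > look.py <<'E'
import sys,cv2,numpy as np,pickle
from rig import manip,eyes
tag=sys.argv[1]; ims=[]
for a in sys.argv[2:]:
    n,x0,x1,y0,y1=a.split(","); x0,x1,y0,y1=map(int,(x0,x1,y0,y1))
    s=eyes.snapshot(n); pickle.dump(s,open(f"{n}_{tag}.pkl","wb"))
    c=s["image"][y0:y1,x0:x1,::-1]; f=min(400/(x1-x0),500/(y1-y0)); 
    c=cv2.resize(c,None,fx=f,fy=f,interpolation=cv2.INTER_CUBIC); print(n,"scale",round(f,3))
    ims.append(cv2.copyMakeBorder(c,0,500-c.shape[0],0,400-c.shape[1],cv2.BORDER_CONSTANT))
cv2.imwrite(f"pics/{tag}.png",np.hstack(ims))
s=manip.observe();print(s['time_s'],s['eef_pos'].round(1),s['wrist_force'].round(1),s['joint_positions'].round(2))
E
python3 look.py a scene,215,335,170,290 wrist,0,560,0,420
```

```text
scene scale 3.333
wrist scale 0.714
5.2833 [475.5 334.2  93.4] [ 0.2 -0.3  0.4] [ 0.62  0.37 -0.29  0.91 -0.01  0.73]
```

View pics/a.png

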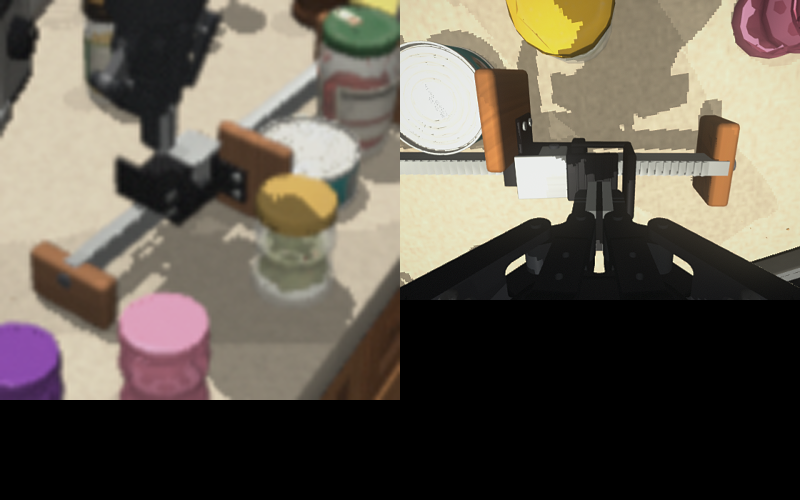

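The picture shows the closed fingertips at wrist (600,180), over the black pad and just inside the stop at (630,170). I'll descend here.

Call:
{"api": "jog_arm", "payload": {
  "series": [0,0,-0.3,0,0,0,1,0,0,-0.5,0,0,0,1,0,0,-0.6,0,0,0,1,0,0,-0.65,0,0,0,1,0,0,-0.65,0,0,0,1]
}}

```text
time_s: 5.7
eef_pos: [474.6, 333.7, 66.1]
ee_rot: [-3.132, 0.001, 3.027]
wrist_force: [-0.2, 0.1, 2.6]
gripper_width: 0.0
```

Call:
{"api": "jog_arm", "payload": {
  "series": [0,0,-0.05,0,0,0,1,0,0,-0.08,0,0,0,1,0,0,-0.08,0,0,0,1]
}}

```text
time_s: 5.95
eef_pos: [474.7, 334.1, 63.1]
ee_rot: [-3.133, 0.001, 3.027]
wrist_force: [-1.6, 1.4, 5.5]
gripper_width: -0.1
```

Call:
{"api": "jog_arm", "payload": {
  "series": [0,0,-0.04,0,0,0,1,0,0,-0.06,0,0,0,1,0,0,-0.06,0,0,0,1]
}}

```text
time_s: 6.2
eef_pos: [474.8, 334.3, 61.4]
ee_rot: [-3.133, 0.002, 3.027]
wrist_force: [-2.3, -0.4, 9.3]
gripper_width: -0.0
```

Call:
{"api": "jog_arm", "payload": {
  "series": [0,0,-0.03,0,0,0,1,0.015,0.12,-0.03,0,0,0,1,0.03,0.24,-0.03,0,0,0,1,0.045,0.36,-0.03,0,0,0,1,0.06,0.48,-0.03,0,0,0,1,0.07,0.6,-0.03,0,0,0,1,0.07,0.6,-0.03,0,0,0,1]
}}

```text
time_s: 6.78
eef_pos: [477.8, 359.3, 61.1]
ee_rot: [-3.135, 0.002, 3.028]
wrist_force: [-3.7, 1.2, 15.6]
gripper_width: 0.1
```

Call:
{"api": "jog_arm", "payload": {
  "series": [0.015,0.12,0,0,0,0,1,0.03,0.24,0,0,0,0,1,0.045,0.36,0,0,0,0,1,0.06,0.48,0,0,0,0,1,0.07,0.6,0,0,0,0,1,0.09,0.72,0,0,0,0,1,0.105,0.86,0,0,0,0,1,0.12,1.0,0,0,0,0,1]
}}

```text
time_s: 7.45
eef_pos: [482.4, 398.4, 61.1]
ee_rot: [-3.133, 0.002, 3.027]
wrist_force: [-3.6, -1.4, 15.1]
gripper_width: -0.2
```

```bash
python3 look.py b top,160,380,180,300 wrist,0,560,0,420
```

```text
top scale 1.818
wrist scale 0.714
7.55 [482.6 399.6  61.1] [-3.9  1.5 13.3] [ 0.69  0.48 -0.21  0.88 -0.01  0.81]
```

View pics/b.png

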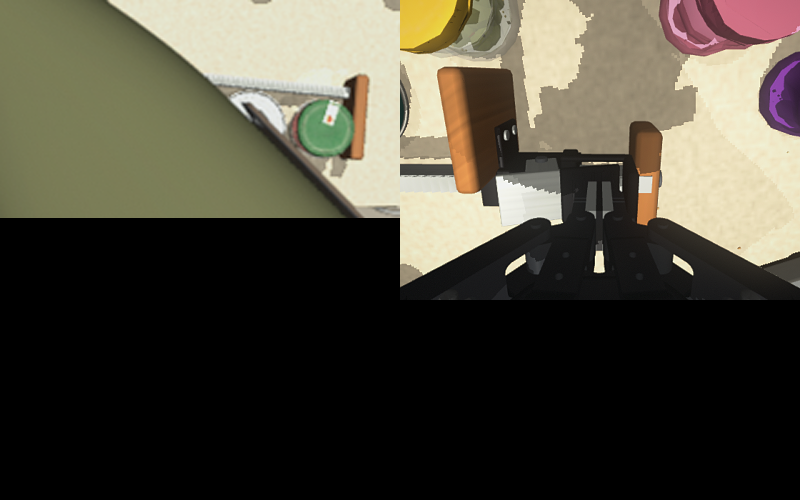

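Wrist view: the jaw has moved with the fingers, the stop (632,170) is now next to the foot (645,190), and the release is still pressed. I'll continue to near the stop.

Call:
{"api": "jog_arm", "payload": {
  "series": [0.015,0.12,0,0,0,0,1,0.03,0.24,0,0,0,0,1,0.045,0.36,0,0,0,0,1,0.06,0.48,0,0,0,0,1,0.07,0.6,0,0,0,0,1,0.085,0.7,0,0,0,0,1,0.085,0.7,0,0,0,0,1]
}}

```text
time_s: 8.13
eef_pos: [485.8, 427.4, 61.2]
ee_rot: [-3.135, 0.002, 3.028]
wrist_force: [-4.0, 2.0, 13.9]
gripper_width: 0.0
```

Call:
{"api": "jog_arm", "payload": {
  "series": [0.01,0.07,0,0,0,0,1,0.02,0.14,0,0,0,0,1,0.02,0.14,0,0,0,0,1]
}}

```text
time_s: 8.38
eef_pos: [486.4, 432.6, 61.2]
ee_rot: [-3.134, 0.002, 3.028]
wrist_force: [-4.3, 0.2, 14.3]
gripper_width: 0.0
```

Call:
{"api": "jog_arm", "payload": {
  "series": [0.01,0.07,0,0,0,0,1,0.02,0.14,0,0,0,0,1,0.02,0.14,0,0,0,0,1]
}}

```text
time_s: 8.63
eef_pos: [487.2, 437.5, 61.0]
ee_rot: [-3.133, 0.002, 3.028]
wrist_force: [-3.5, -2.1, 14.6]
gripper_width: -0.0
```

Call:
{"api": "jog_arm", "payload": {
  "series": [0,0,0.5,0,0,0,1,0,0,1.5,0,0,0,1,0,0,2.5,0,0,0,1,0,0,2.5,0,0,0,1,-4.5,-2.65,2.5,0,0,0,0.53,-4.5,-2.65,2.5,0,0,0,0.53,-4.5,-2.65,2.5,0,0,0,0.53,-4.5,-2.65,2.5,0,0,0,0.53]
}}

```text
time_s: 9.3
eef_pos: [341.9, 350.7, 158.2]
ee_rot: [-3.131, 0.001, 3.027]
wrist_force: [1.1, 1.1, 0.3]
gripper_width: 40.0
```

Call:
{"api": "jog_arm", "payload": {
  "series": [-1.0,-0.6,0,0,0,0,0.53,-1.0,-0.6,0,0,0,0,0.53,-1.0,-0.6,0,0,0,0,0.53]
}}

```text
time_s: 9.55
eef_pos: [301.1, 326.3, 158.6]
ee_rot: [-3.13, 0.0, 3.028]
wrist_force: [0.6, -0.7, -0.3]
gripper_width: 40.2
```

```bash
python3 look.py c scene,195,335,160,335 top,160,380,180,300
```

```text
scene scale 2.857
top scale 1.818
9.65 [304.2 328.9 159.3] [ 0.  -0.6  0. ] [ 0.83  0.08 -0.51  0.99 -0.01  0.94]
```

View pics/c.png

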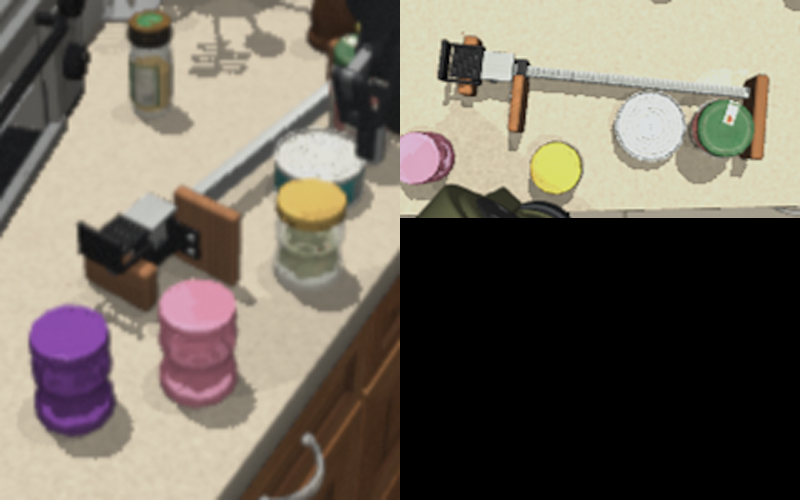

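The picture shows the jaw fully back over the foot (top crop (517,95)), the jar at (556,167) untouched, and a clear path to the bar. I'll descend in front of the jar.

Call:
{"api": "jog_arm", "payload": {
  "series": [0,0.08,-1.0,0,0,0,0.53,0,0.08,-2.0,0,0,0,0.53,0,0.08,-3.0,0,0,0,0.53,0,0.08,-3.3,0,0,0,0.53,0,0.08,-3.3,0,0,0,0.53,0,0.08,-3.3,0,0,0,0.53]
}}

```text
time_s: 10.15
eef_pos: [304.2, 331.7, 26.2]
ee_rot: [-3.13, 0.0, 3.027]
wrist_force: [0.4, 0.6, 0.0]
gripper_width: 40.3
```

```bash
python3 look.py d scene,240,380,160,310 wrist,0,560,0,420
```

```text
scene scale 2.857
wrist scale 0.714
10.25 [305.  332.8  27.9] [0.6 0.3 0.6] [ 0.83  0.23 -0.67  0.67 -0.01  0.95]
```

View pics/d.png

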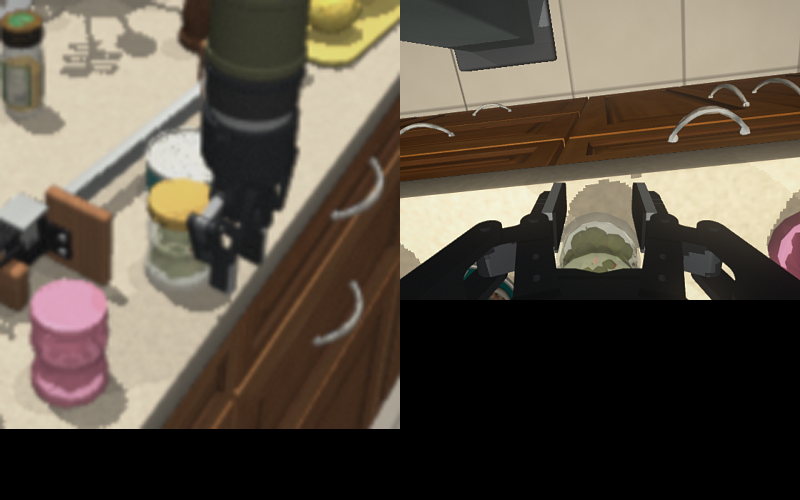

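Wrist view: the jar (600,250) is centred between the fingers (555 and 645). I'll push it straight in.

Call:
{"api": "jog_arm", "payload": {
  "series": [0.17,-0.02,0,0,0,0,0.53,0.35,-0.04,0,0,0,0,0.53,0.5,-0.06,0,0,0,0,0.53,0.67,-0.08,0,0,0,0,0.53,0.84,-0.1,0,0,0,0,0.53,1.01,-0.12,0,0,0,0,0.53,1.18,-0.14,0,0,0,0,0.53,1.35,-0.16,0,0,0,0,0.53]
}}

```text
time_s: 10.92
eef_pos: [356.9, 324.6, 26.9]
ee_rot: [-3.132, -0.002, 3.027]
wrist_force: [-5.2, 0.4, 5.8]
gripper_width: 40.2
```

Call:
{"api": "jog_arm", "payload": {
  "series": [0.12,-0.015,0,0,0,0,0.53,0.24,-0.03,0,0,0,0,0.53,0.36,-0.045,0,0,0,0,0.53,0.48,-0.06,0,0,0,0,0.53,0.6,-0.07,0,0,0,0,0.53,0.7,-0.08,0,0,0,0,0.53]
}}

```text
time_s: 11.42
eef_pos: [384.8, 321.5, 26.6]
ee_rot: [-3.131, -0.001, 3.028]
wrist_force: [-17.3, 2.6, 8.8]
gripper_width: 40.2
```

```bash
python3 look.py e scene,240,360,160,300 top,160,380,180,300
```

```text
scene scale 3.333
top scale 1.818
11.5167 [384.7 321.3  26.4] [-6.   0.8  2.1] [ 0.7   0.32 -0.55  0.71 -0.01  0.81]
```

View pics/e.png

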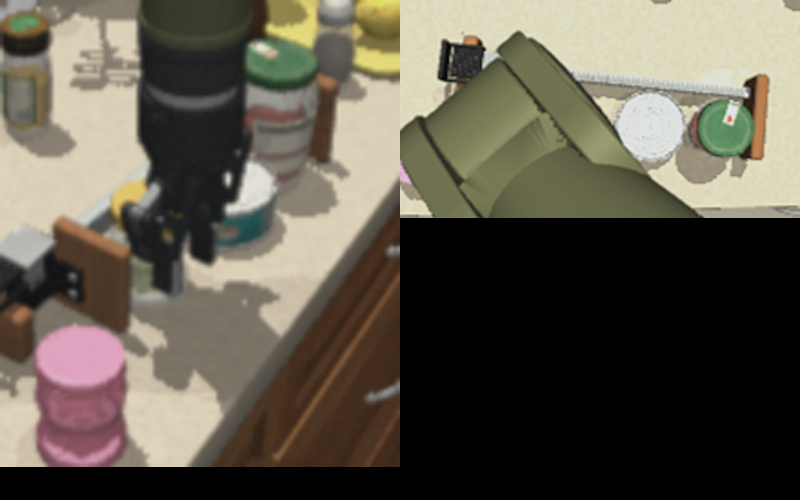

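Run:
```python
import pickle,numpy as np
from h import *
s=pickle.load(open("scene_e.pkl","rb"))
o=np.array([467.5,279.5]);th=np.radians(-6.8);ex=np.array([np.cos(th),np.sin(th)]);ey=np.array([-np.sin(th),np.cos(th)])
t=np.linspace(0,6.28,60)
for n,c in [("init",np.array([361,327.5]))]+[(x,o+ex*x+ey*y) for x in(-37,-45,-52) for y in [33]]:
    for z in(82,0):
        P=np.array([proj(s,[c[0]+28*np.cos(a),c[1]+28*np.sin(a),z]) for a in t])
        print(n,z,"u",P[:,0].min().round(1),P[:,0].max().round(1),"v",P[:,1].min().round(1),P[:,1].max().round(1))
im=s["image"].astype(int); m=(im[...,0]>150)&(im[...,2]<90)&(im[...,0]-im[...,1]<80)
r=np.argwhere(m[205:240,260:300]); print("yellow u",r[:,1].min()+260,r[:,1].max()+260,"v",r[:,0].min()+205,r[:,0].max()+205)
```

```text
init 82 u 292.2 315.5 v 221.9 236.3
init 0 u 291.2 313.5 v 247.3 262.2
-37 82 u 268.3 290.8 v 210.6 224.1
-37 0 u 268.3 289.8 v 235.7 249.6
-45 82 u 270.8 293.4 v 211.7 225.3
-45 0 u 270.7 292.4 v 236.9 250.9
-52 82 u 273.1 295.7 v 212.7 226.4
-52 0 u 272.9 294.6 v 237.9 252.0
yellow u 260 283 v 215 235
```

Call:
{"api": "jog_arm", "payload": {
  "series": [0.05,-0.005,0,0,0,0,0.53,0.1,-0.01,0,0,0,0,0.53,0.15,-0.02,0,0,0,0,0.53]
}}

```text
time_s: 11.77
eef_pos: [385.6, 320.4, 25.7]
ee_rot: [-3.131, -0.01, 3.031]
wrist_force: [-25.8, 3.4, 14.1]
gripper_width: 40.3
```

Call:
{"api": "jog_arm", "payload": {
  "series": [0,0,0,0,0,0,0.53,0,0,0,0,0,0,0.53]
}}

```text
time_s: 11.93
eef_pos: [385.6, 320.3, 25.7]
ee_rot: [-3.13, -0.01, 3.031]
wrist_force: [-20.1, 1.8, 9.0]
gripper_width: 40.0
```

TCP is stalled at rack x≈-87 while the jar is still near -52. Probably the spread finger knuckle is touching the jaw plate's front edge. I'll back off, shut the fingers so they are narrower, and finish with those.

Call:
{"api": "jog_arm", "payload": {
  "series": [-0.3,0.04,0,0,0,0,0.53,-0.8,0.1,0,0,0,0,0.53,-0.8,0.1,0,0,0,0,0.53,-0.8,0.1,0,0,0,0,1,-0.8,0.1,0,0,0,0,1,-0.8,0.1,0,0,0,0,1,-0.8,0.1,0,0,0,0,1,-0.8,0.1,0,0,0,0,1]
}}

```text
time_s: 12.6
eef_pos: [360.0, 324.8, 26.8]
ee_rot: [-3.131, 0.001, 3.027]
wrist_force: [-0.4, -0.5, 0.9]
gripper_width: -0.1
```

```bash
python3 look.py f scene,240,360,160,300 wrist,0,560,0,420
```

```text
scene scale 3.333
wrist scale 0.714
12.7 [359.6 324.7  26.7] [-0.6  0.3  0.1] [ 0.74  0.29 -0.59  0.69 -0.01  0.85]
```

View pics/f.png

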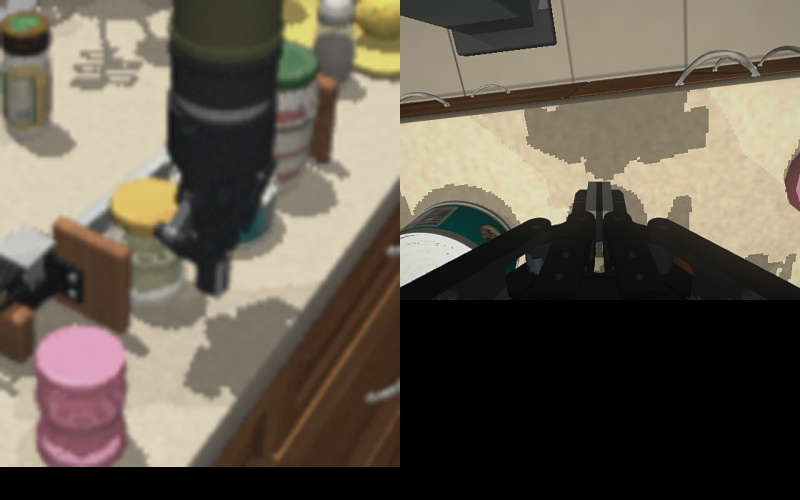

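Picture: the jar stands upright at scene crop (147,230), short of the bar, and the fingers are shut behind it. The jaw is unmoved.

Call:
{"api": "jog_arm", "payload": {
  "series": [0.15,-0.02,0,0,0,0,1,0.3,-0.035,0,0,0,0,1,0.4,-0.05,0,0,0,0,1,0.5,-0.06,0,0,0,0,1,0.6,-0.07,0,0,0,0,1,0.7,-0.085,0,0,0,0,1,0.75,-0.09,0,0,0,0,1,0.75,-0.09,0,0,0,0,1]
}}

```text
time_s: 13.37
eef_pos: [389.7, 321.0, 26.6]
ee_rot: [-3.131, 0.001, 3.027]
wrist_force: [-0.8, 0.1, -0.3]
gripper_width: -0.5
```

Call:
{"api": "jog_arm", "payload": {
  "series": [0.04,-0.005,0,0,0,0,1,0.08,-0.01,0,0,0,0,1,0.08,-0.01,0,0,0,0,1]
}}

```text
time_s: 13.62
eef_pos: [392.6, 320.8, 26.7]
ee_rot: [-3.131, 0.001, 3.027]
wrist_force: [-2.4, 0.3, 0.3]
gripper_width: -0.2
```

Call:
{"api": "jog_arm", "payload": {
  "series": [0.04,-0.005,0,0,0,0,1,0.08,-0.01,0,0,0,0,1,0.08,-0.01,0,0,0,0,1]
}}

```text
time_s: 13.87
eef_pos: [394.4, 320.1, 26.4]
ee_rot: [-3.131, -0.002, 3.028]
wrist_force: [-6.3, -0.1, 2.0]
gripper_width: -0.3
```

Call:
{"api": "jog_arm", "payload": {
  "series": [0.04,-0.005,0,0,0,0,1,0.08,-0.01,0,0,0,0,1,0.08,-0.01,0,0,0,0,1]
}}

```text
time_s: 14.12
eef_pos: [394.4, 319.5, 25.9]
ee_rot: [-3.131, -0.008, 3.028]
wrist_force: [-13.3, 1.9, 5.3]
gripper_width: -0.1
```

Call:
{"api": "jog_arm", "payload": {
  "series": [-0.5,0.06,0,0,0,0,1,-1.0,0.12,0.2,0,0,0,1,-1.2,0.15,1.2,0,0,0,1,-1.2,0.15,2.2,0,0,0,1,-1.2,0.15,2.6,0,0,0,1,-0.5,1.0,2.6,0,0,0,1,0.3,1.8,2.6,0,0,0,1,0.95,2.25,2.6,0,0,0,1]
}}

```text
time_s: 14.78
eef_pos: [439.0, 412.6, 132.5]
ee_rot: [-3.135, 0.004, 3.028]
wrist_force: [0.4, 0.6, 0.4]
gripper_width: -0.2
```

Call:
{"api": "jog_arm", "payload": {
  "series": [0,0,0,0,0,0,1,0,0,0,0,0,0,1]
}}

```text
time_s: 14.95
eef_pos: [438.7, 411.0, 130.1]
ee_rot: [-3.131, 0.002, 3.027]
wrist_force: [-0.6, -0.3, -0.2]
gripper_width: 0.2
```

```bash
python3 look.py g scene,220,340,160,290 wrist,0,560,0,420
```

```text
scene scale 3.333
wrist scale 0.714
15.05 [436.5 409.3 130.3] [-0.8  0.   0.5] [ 0.76  0.37 -0.2   1.01 -0.01  0.87]
```

View pics/g.png

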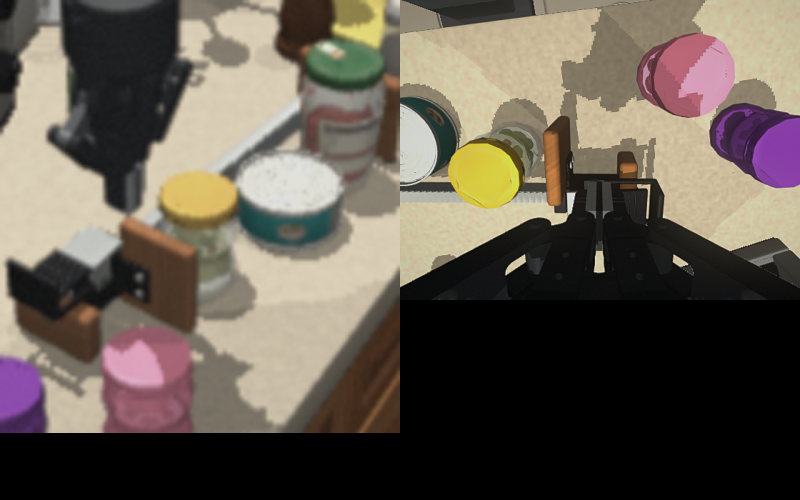

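The jar now stands at the bar: lid at scene crop (199,187) gives rack x≈-37. The tin and tall jar look unmoved. I'll descend behind the jaw plate.

Call:
{"api": "jog_arm", "payload": {
  "series": [-0.13,0,-0.2,0,0,0,1,-0.13,0,-0.9,0,0,0,1,-0.13,0,-1.5,0,0,0,1,-0.13,0,-2.0,0,0,0,1,-0.13,0,-2.05,0,0,0,1,-0.13,0,-2.05,0,0,0,1]
}}

```text
time_s: 15.55
eef_pos: [429.7, 408.4, 47.6]
ee_rot: [-3.129, -0.001, 3.027]
wrist_force: [0.1, 0.3, -0.3]
gripper_width: -0.1
```

```bash
python3 look.py hh wrist,0,560,0,420 scene,220,340,160,290
```

```text
wrist scale 0.714
scene scale 3.333
15.65 [431.7 410.2  49.9] [0.1 0.3 0.8] [ 0.76  0.44 -0.3   0.84 -0.01  0.88]
```

View pics/hh.png

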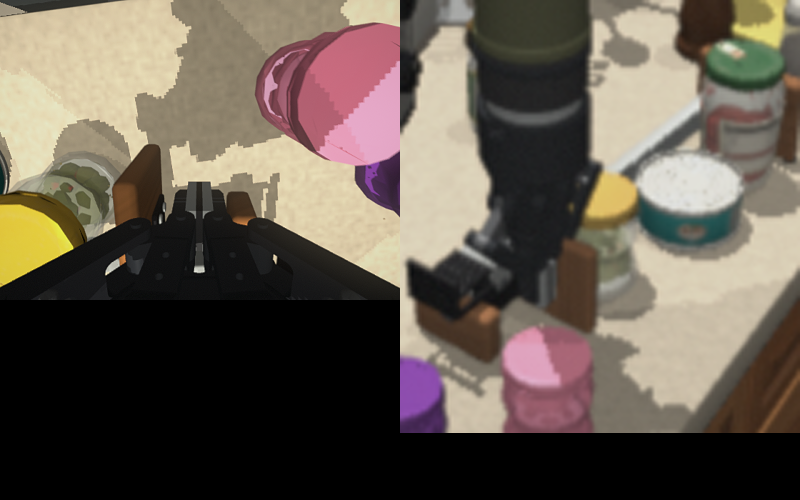

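Wrist view: fingers (200,190) stand behind the jaw plate (140,190), clear of the foot (240,205). I'll push the jaw in.

Call:
{"api": "jog_arm", "payload": {
  "series": [-0.02,-0.15,0.04,0,0,0,1,-0.035,-0.3,0.04,0,0,0,1,-0.05,-0.42,0.04,0,0,0,1,-0.06,-0.5,0.04,0,0,0,1,-0.07,-0.6,0.04,0,0,0,1,-0.085,-0.7,0.04,0,0,0,1,-0.095,-0.8,0.04,0,0,0,1,-0.11,-0.9,0.04,0,0,0,1]
}}

```text
time_s: 16.32
eef_pos: [428.0, 375.4, 51.3]
ee_rot: [-3.135, 0.002, 3.028]
wrist_force: [1.0, 6.8, 2.5]
gripper_width: -0.1
```

Call:
{"api": "jog_arm", "payload": {
  "series": [-0.012,-0.1,0,0,0,0,1,-0.024,-0.2,0,0,0,0,1,-0.036,-0.3,0,0,0,0,1,-0.048,-0.4,0,0,0,0,1,-0.048,-0.4,0,0,0,0,1]
}}

```text
time_s: 16.73
eef_pos: [426.0, 358.6, 51.2]
ee_rot: [-3.134, 0.002, 3.027]
wrist_force: [0.3, 4.0, 4.3]
gripper_width: 0.0
```

Call:
{"api": "jog_arm", "payload": {
  "series": [-0.012,-0.1,0,0,0,0,1,-0.024,-0.2,0,0,0,0,1,-0.035,-0.3,0,0,0,0,1,-0.035,-0.3,0,0,0,0,1]
}}

```text
time_s: 17.07
eef_pos: [424.6, 346.5, 51.1]
ee_rot: [-3.133, 0.002, 3.027]
wrist_force: [0.5, 4.6, 3.4]
gripper_width: -0.1
```

Call:
{"api": "jog_arm", "payload": {
  "series": [-0.006,-0.05,0,0,0,0,1,-0.012,-0.1,0,0,0,0,1,-0.012,-0.1,0,0,0,0,1]
}}

```text
time_s: 17.32
eef_pos: [424.1, 342.5, 50.9]
ee_rot: [-3.133, 0.002, 3.027]
wrist_force: [1.5, 3.6, 1.7]
gripper_width: -0.1
```

Call:
{"api": "jog_arm", "payload": {
  "series": [-0.005,-0.04,0,0,0,0,1,-0.009,-0.075,0,0,0,0,1,-0.009,-0.075,0,0,0,0,1]
}}

```text
time_s: 17.57
eef_pos: [423.9, 340.6, 50.9]
ee_rot: [-3.135, 0.002, 3.028]
wrist_force: [0.7, 8.2, 2.0]
gripper_width: -0.1
```

Call:
{"api": "jog_arm", "payload": {
  "series": [-0.005,-0.04,0,0,0,0,1,-0.009,-0.075,0,0,0,0,1,-0.009,-0.075,0,0,0,0,1]
}}

```text
time_s: 17.82
eef_pos: [423.5, 337.4, 50.9]
ee_rot: [-3.134, 0.002, 3.028]
wrist_force: [0.3, 6.3, 2.8]
gripper_width: -0.0
```

Call:
{"api": "jog_arm", "payload": {
  "series": [-0.005,-0.04,0,0,0,0,1,-0.009,-0.075,0,0,0,0,1,-0.009,-0.075,0,0,0,0,1]
}}

```text
time_s: 18.07
eef_pos: [423.2, 335.3, 50.9]
ee_rot: [-3.136, 0.001, 3.028]
wrist_force: [1.9, 9.8, 1.5]
gripper_width: 0.2
```

```bash
python3 look.py i scene,220,360,150,290 wrist,0,560,0,420
```

```text
scene scale 2.857
wrist scale 0.714
18.1667 [423.2 335.3  50.9] [0.4 8.4 1.1] [ 0.67  0.35 -0.44  0.78 -0.01  0.79]
```

Call:
{"api": "jog_arm", "payload": {
  "series": [-0.003,-0.025,0,0,0,0,1,-0.006,-0.05,0,0,0,0,1,-0.006,-0.05,0,0,0,0,1]
}}

```text
time_s: 18.42
eef_pos: [423.1, 334.2, 51.0]
ee_rot: [-3.138, 0.001, 3.028]
wrist_force: [0.6, 12.6, -1.0]
gripper_width: 0.2
```

Call:
{"api": "jog_arm", "payload": {
  "series": [-0.003,-0.025,0,0,0,0,1,-0.006,-0.05,0,0,0,0,1,-0.006,-0.05,0,0,0,0,1]
}}

```text
time_s: 18.67
eef_pos: [423.1, 333.7, 51.1]
ee_rot: [-3.14, 0.001, 3.029]
wrist_force: [1.0, 17.6, -3.9]
gripper_width: 0.0
```

Call:
{"api": "jog_arm", "payload": {
  "series": [-0.003,-0.025,0,0,0,0,1,-0.006,-0.05,0,0,0,0,1,-0.006,-0.05,0,0,0,0,1]
}}

```text
time_s: 18.92
eef_pos: [423.0, 333.2, 51.1]
ee_rot: [3.14, 0.001, 3.029]
wrist_force: [1.5, 21.8, -6.3]
gripper_width: 0.0
```

Call:
{"api": "jog_arm", "payload": {
  "series": [-0.003,-0.025,0,0,0,0,1,-0.006,-0.05,0,0,0,0,1,-0.006,-0.05,0,0,0,0,1]
}}

```text
time_s: 19.17
eef_pos: [423.0, 332.9, 51.2]
ee_rot: [3.137, 0.0, 3.03]
wrist_force: [1.3, 27.8, -9.7]
gripper_width: 0.2
```

Call:
{"api": "jog_arm", "payload": {
  "series": [0.05,0.4,0,0,0,0,1,0.12,1.0,0,0,0,0,1,0.12,1.0,0.3,0,0,0,1,0.12,1.0,1.3,0,0,0,1,0.12,1.0,2.3,0,0,0,1,0.12,1.0,2.8,0,0,0,1,-1,0.6,2.8,0,0,0,1,-2,0.3,2.8,0,0,0,1]
}}

```text
time_s: 19.83
eef_pos: [348.2, 338.5, 163.2]
ee_rot: [-3.131, 0.003, 3.025]
wrist_force: [-0.0, 1.1, -0.8]
gripper_width: -0.4
```

Call:
{"api": "jog_arm", "payload": {
  "series": [-1,0,0,0,0,0,1,-1,0,0,0,0,0,1,-1,0,0,0,0,0,1]
}}

```text
time_s: 20.08
eef_pos: [304.9, 336.9, 161.7]
ee_rot: [-3.128, 0.0, 3.029]
wrist_force: [-0.6, 0.9, 0.5]
gripper_width: -0.1
```

```bash
python3 look.py j top,160,380,180,300 scene,200,340,160,300
python3 - <<'E'
import pickle,numpy as np,cv2
from h import *
a=pickle.load(open("snap0.pkl","rb"))["top"]; b=pickle.load(open("top_j.pkl","rb"))
o=np.array([467.5,279.5]);th=np.radians(-6.8);ex=np.array([np.cos(th),np.sin(th)]);ey=np.array([-np.sin(th),np.cos(th)])
def cen(s,lo,hi,box,z):
    x0,x1,y0,y1=box; h=cv2.cvtColor(s["image"],cv2.COLOR_RGB2HSV)[y0:y1,x0:x1]
    m=cv2.inRange(h,lo,hi); n,l,st,c=cv2.connectedComponentsWithStats(m)
    if n<2: return None
    k=1+st[1:,4].argmax(); p=back(s,c[k][0]+x0,c[k][1]+y0,z)[:2]-o
    return (p@ex).round(1),(p@ey).round(1),st[k].tolist(),(c[k]+[x0,y0]).round(1)
for n,s in(("before",a),("after",b)):
    print(n,"jar",cen(s,(24,110,80),(34,255,255),(200,330,220,300),82))
    print(n,"tall",cen(s,(40,60,30),(90,255,200),(310,370,225,275),114))
    print(n,"tin",cen(s,(0,0,165),(180,30,255),(270,325,225,275),40))
    print(n,"wood",cen(s,(4,120,60),(16,255,255),(225,300,205,265),80))
    print(n,"wood2",cen(s,(4,120,60),(16,255,255),(340,372,210,275),80))
# bystander change check
d=np.abs(a["image"].astype(int)-b["image"].astype(int)).max(2)>40
m=(d*255).astype(np.uint8); n,l,st,c=cv2.connectedComponentsWithStats(cv2.morphologyEx(m,cv2.MORPH_OPEN,np.ones((3,3))))
print([r.tolist() for r in st[1:] if r[4]>25])
E
```

```text
top scale 1.818
scene scale 2.857
20.1833 [307.3 338.2 162.1] [ 0.6 -0.7 -0. ] [ 0.84  0.1  -0.48  1.   -0.01  0.95]
before jar (np.float64(-110.6), np.float64(33.0), [32, 38, 28, 29, 634], array([245.4, 272.1]))
before tall (np.float64(-49.8), np.float64(-151.0), [14, 10, 31, 31, 691], array([338.4, 251.2]))
before tin (np.float64(-51.3), np.float64(-72.2), [8, 6, 39, 38, 1105], array([297.1, 249.1]))
before wood (np.float64(-40.4), np.float64(-13.3), [43, 21, 8, 31, 164], array([271. , 240.7]))
before wood2 (np.float64(-28.9), np.float64(-195.3), [12, 12, 11, 46, 300], array([357.2, 243.8]))
after jar (np.float64(-37.9), np.float64(-7.3), [55, 6, 28, 28, 619], array([268.3, 239.1]))
after tall (np.float64(-51.3), np.float64(-153.1), [15, 11, 31, 31, 682], array([339.4, 252.1]))
after tin (np.float64(-53.4), np.float64(-79.2), [11, 6, 40, 40, 1132], array([300.1, 250.4]))
after wood (np.float64(-40.5), np.float64(29.1), [22, 19, 9, 31, 193], array([250.9, 238.7]))
after wood2 (np.float64(-27.5), np.float64(-195.6), [12, 12, 11, 46, 279], array([357.4, 243.1]))
[[208, 205, 23, 33, 537], [73, 208, 245, 212, 19578], [315, 244, 5, 10, 34], [308, 259, 8, 8, 40], [372, 380, 188, 40, 3957], [324, 384, 44, 36, 764], [182, 388, 32, 32, 788], [349, 391, 24, 29, 406], [160, 401, 18, 19, 224]]
```

Run:
```python
import pickle,numpy as np,cv2
from h import *
a=pickle.load(open("snap0.pkl","rb")); b=pickle.load(open("top_j.pkl","rb")); sc=pickle.load(open("scene_j.pkl","rb"))
o=np.array([467.5,279.5]);th=np.radians(-6.8);ex=np.array([np.cos(th),np.sin(th)]);ey=np.array([-np.sin(th),np.cos(th)])
# sample images along rack y at fixed rack x,z
def line(s,x,z,ys):
    P=np.array([proj(s,np.r_[o+ex*x+ey*y,z]) for y in ys],np.float32)
    return cv2.remap(s["image"],P[:,:1],P[:,1:],cv2.INTER_LINEAR)[:,0]
for nm,s,y0 in(("before",a["top"],-25),("after",b,16)):
    ys=np.arange(y0,y0+32,2.); L=np.mean([line(s,x,80,ys).astype(float) for x in(-64,-60,-56,-52,-48)],0)
    print(nm,[(y,*map(int,c)) for y,c in zip(ys,L)])
for nm,s in(("before",a["scene"]),("after",sc)):
    y0=-30 if nm=="before" else 12
    ys=np.arange(y0,y0+36,2.); L=np.mean([line(s,x,80,ys).astype(float) for x in(-64,-56,-48,-40)],0)
    print("scene",nm,[(y,*map(int,c)) for y,c in zip(ys,L)])
for nm,s in(("before",a["top"]),("after",b)):
    g=cv2.cvtColor(s["image"],cv2.COLOR_RGB2GRAY)[225:280,270:330]
    c=cv2.HoughCircles(cv2.resize(g,None,fx=4,fy=4,interpolation=cv2.INTER_CUBIC),cv2.HOUGH_GRADIENT,1.2,40,param1=120,param2=25,minRadius=65,maxRadius=90)
    if c is not None:
        for q in c[0][:2]:
            p=back(s,270+q[0]/4-.4,225+q[1]/4-.4,40)[:2]-o; print(nm,"tin circle",(p@ex).round(1),(p@ey).round(1),q[2]/4)
```

```text
before [(np.float64(-25.0), 188, 177, 152), (np.float64(-23.0), 202, 191, 165), (np.float64(-21.0), 180, 168, 143), (np.float64(-19.0), 152, 121, 91), (np.float64(-17.0), 167, 114, 72), (np.float64(-15.0), 182, 125, 79), (np.float64(-13.0), 183, 125, 80), (np.float64(-11.0), 174, 119, 75), (np.float64(-9.0), 145, 101, 67), (np.float64(-7.0), 118, 99, 80), (np.float64(-5.0), 120, 114, 99), (np.float64(-3.0), 123, 116, 100), (np.float64(-1.0), 145, 137, 118), (np.float64(1.0), 184, 173, 148), (np.float64(3.0), 200, 188, 161), (np.float64(5.0), 201, 191, 164)]
after [(np.float64(16.0), 168, 158, 100), (np.float64(18.0), 150, 139, 97), (np.float64(20.0), 106, 97, 74), (np.float64(22.0), 71, 54, 39), (np.float64(24.0), 125, 85, 54), (np.float64(26.0), 177, 122, 78), (np.float64(28.0), 194, 134, 85), (np.float64(30.0), 194, 133, 85), (np.float64(32.0), 185, 127, 81), (np.float64(34.0), 155, 109, 72), (np.float64(36.0), 125, 104, 83), (np.float64(38.0), 132, 125, 109), (np.float64(40.0), 179, 169, 145), (np.float64(42.0), 213, 202, 173), (np.float64(44.0), 216, 205, 176), (np.float64(46.0),
[... 642 characters left out ...]
, 55, 40)]
scene after [(np.float64(12.0), 188, 159, 87), (np.float64(14.0), 181, 154, 84), (np.float64(16.0), 173, 148, 80), (np.float64(18.0), 160, 136, 74), (np.float64(20.0), 147, 124, 68), (np.float64(22.0), 136, 114, 63), (np.float64(24.0), 127, 105, 59), (np.float64(26.0), 125, 100, 59), (np.float64(28.0), 140, 105, 67), (np.float64(30.0), 158, 113, 76), (np.float64(32.0), 169, 119, 81), (np.float64(34.0), 172, 120, 83), (np.float64(36.0), 166, 116, 80), (np.float64(38.0), 150, 105, 73), (np.float64(40.0), 129, 91, 64), (np.float64(42.0), 108, 76, 54), (np.float64(44.0), 89, 64, 45), (np.float64(46.0), 79, 57, 41)]
before tin circle -49.8 -72.6 17.69
after tin circle -53.5 -82.3 18.68
```

Run:
```python
import pickle,numpy as np,cv2
from rig import manip
a=pickle.load(open("snap0.pkl","rb"))["scene"]["image"]; b=pickle.load(open("scene_j.pkl","rb"))["image"]
for n,lo,hi in(("pink",(160,60,120),(179,200,255)),("purple",(130,120,40),(150,255,255)),("lemon",(22,150,150),(32,255,255))):
    r=[]
    for im in(a,b):
        m=cv2.inRange(cv2.cvtColor(im,cv2.COLOR_RGB2HSV)[110:330,180:420],lo,hi); r.append(np.argwhere(m).mean(0).round(1))
    print(n,r)
d=np.abs(a.astype(int)-b.astype(int)).max(2)
for n,(x0,x1,y0,y1) in dict(spice=(236,260,160,202),mill=(300,326,125,182)).items(): print(n,(d[y0:y1,x0:x1]>40).mean().round(3))
s=manip.observe(); print(s['time_s'],s['wrist_force'].round(1))
print(manip.close_job())
```

```text
pink [array([168.6,  83.6]), array([168.6,  83.5])]
purple [array([178.7,  39.5]), array([178.7,  39.5])]
lemon [array([nan, nan]), array([nan, nan])]
spice 0.0
mill 0.321
20.1833 [ 0.6 -0.7 -0. ]
the job is handed in; nothing more can be done
None<stdin>:7: RuntimeWarning: Mean of empty slice.
  ret = um.true_divide(
```

The job is done and handed in at 20.2 s, with the arm touching nothing. I pressed the release and slid the jaw back over the foot. Then I pushed the yellow-lidded jar straight in to the bar and ratcheted the jaw in until it stalled at about 28 N.

**Jar and jaw:** In the last images the jar's axis is 38 mm in front of the bar's centre line (37 expected). The jaw's inner face is within about 2 mm of the jar. The gap between the ends is about 214 mm, against roughly 217 mm nominal.

**Tin:** It seems to have been squeezed about 2–4 mm away from the bar as the row closed up, which would account for the smaller gap. Its measured position is only good to about 2 mm.

**Stalled push:** On the first try with the fingers spread, the push stalled at up to 26 N, probably because a finger touched the front edge of the jaw plate. I backed off and finished with the fingers shut.

**Bystanders:**
- **Unchanged:** the spice jar and the pink and purple jars.
- **Pepper mill:** the check showed 32% of its pixels changed. I take this to be the arm in front of it, since the arm only passed that area about 230 mm up, but I did not confirm it.
- **Salt shaker:** not separately checked.

I reached the picture limit before the final state, so these last checks come from image measurements, not from looking at it.

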